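# Line up the hand bells by size on the tuning rail

## Robot

A 6-joint arm with a two-finger parallel gripper is mounted at the origin on the work surface. World frame = base frame: x ahead of the robot, y to its left, z up, the work surface at z = 0. Lengths are in mm, angles in rad, forces in N, time in s.
With the tool pointing down it reaches from about 350 to 875 mm from the base axis. Payload 4.2 kg.
Tool frame: the origin (TCP) lies at the very end of the fingers, on their centre line; the grasp point (between the pads) lies arm.grip_depth behind it (arm.grip_depth is the distance from the TCP to the grasp point, in mm); z points along the fingers, y is the direction in which the jaws open and shut (so a half turn about z gives the same grasp; the last joint's range is limited). The gripper opens to 85 mm and grips with 20 to 120 N. Pads are 22 mm wide; open, the fingers measure 114 mm over their backs; the gripper's body (76 mm by 85 mm) begins 54 mm behind the grasp point. The pads swing forward as they close: fully open they stand 13 mm farther back than shut.
Start: joints at [-1.041, 0.385, 0.008, 0, -1.194, -0.259], TCP at [167.205, -602.197, 231.312] pointing down, gripper open.
Joint ranges: [-3.14, 3.14], [-1.21, 2.06], [-1.07, 1.41], [-3.16, 2.05], [-2.99, -0.16], [-3.1, 3.1]. Speed limits (rad/s): [2.79, 2.79, 3.14, 3.14, 3.14, 3.14].

## Interface

Orientations are given as a unit quaternion [x, y, z, w].
In Python, from bench import arm, optics, workorder gives the robot as it stands. The module is installed in compiled form; this text tells all that it offers.
- The arm moves only by the tool play_rows, never from a script. Its arguments are lists of equal length, an entry for each row: "travel": the shift along the tool's x, y, z in m, a list of three; "rotation": the turn, a rotation vector about the tool's x, y, z in rad, a list of three; "grip": the opening, from 0 (shut) to 1 (fully open). In form: {"travel": [[x, y, z], ...], "rotation": [[rx, ry, rz], ...], "grip": [grip, ...]}. A call has 1 to 12 rows; each row shifts and turns the commanded pose from where the row before left it, along the tool's axes as they then stand; what a row does not reach is not made up. A row lasts 1/12 s, in which the tool goes at most 41.7 mm and 7.16 degrees, less where a joint would pass 70% of its speed; a pose out of reach is approached as far as the arm can. A call is refused whole if a number of a shift passes 0.0417 or a number of a turn 0.125, either way. A call with a gripper value outside its range is refused whole. The fingers move at their own pace and stop on an object; the grip force is fixed at half the most. Time passes only in rows, so rows that do not move let the fingers close. It gives the time, the measured TCP pose, the force and the opening at its end, in the units of the state.
- arm.read_state(): the state, without advancing time (a new reading comes with each control period).
- optics.get_image(name): name is "scene" or "top" or "wrist"; returns a dict with "image" (384x512x3 uint8, blue, green, red), "depth" (384x512 float32, mm along the optical axis (not along the pixel's ray), 0 where there is no reading), "camera_matrix" (3x3 intrinsics, pixels), "R" (3x3) and "t" (3): a world point X has camera coordinates R X + t; the wrist camera has in their place "hand_eye" (4x4, takes a point from camera to tool coordinates, whose origin is the TCP and whose axes are the flange's). Camera axes: x right, y down, z forward; pixel columns grow to the right and rows downward; lengths in mm; the calibration is good to about 2 mm. A picture is of the moment at which its call begins: read the wrist's pose just before it.
- workorder.job_done(): hands the job in, once; it reports no verdict.
The state is a dict: "clock": time; "joints": joint angles; "joint_vel": joint speeds; "joint_efforts": joint torques, N m; "position": TCP position; "ee_rot": TCP orientation; "contact_force": force on the tool from outside, world axes, zero at the start; "wrist_torque": the same for the moment, N m; "gripper_width": finger opening in mm.
Only numpy, scipy, OpenCV 4.12 (cv2) and the standard library are available. Lean on these libraries where they do the work, as an engineer would, in place of code of your own. Each camera call takes 0.05 s, during which the arm holds its last target. There are 200 camera calls.

## Task

Set the four steel hand bells out for tuning: stand them upright on the wooden rail, one centred on each cork disc, in order of size, with the largest on the disc next to the brass post and the smallest at the far end. Set each bell down gently on its disc, do not drop it, and leave all four standing still.

Things in the scene. Friction and masses are not known exactly. Their poses are not given: they have to be found in the camera images.
- bell_1_grip (a point): the largest hand bell: thin steel dome (closed underneath) 67 mm across at the mouth and 42 mm high, standing mouth down, with a plain upright wooden handle 16 mm in diameter and 44 mm tall on its crown (86 mm tall in all). The point is half-way up the handle, on the bell's axis, 64 mm above the bell's underside and 22 mm above its crown; z up along the handle. Round, so its yaw means nothing. About 140 g
- bell_2_grip (a point): the second largest hand bell: thin steel dome (closed underneath) 57 mm across at the mouth and 36 mm high, standing mouth down, with a plain upright wooden handle 16 mm in diameter and 44 mm tall on its crown (80 mm tall in all). The point is half-way up the handle, on the bell's axis, 58 mm above the bell's underside and 22 mm above its crown; z up along the handle. Round, so its yaw means nothing. About 110 g
- bell_3_grip (a point): the third largest hand bell: thin steel dome (closed underneath) 47 mm across at the mouth and 30 mm high, standing mouth down, with a plain upright wooden handle 16 mm in diameter and 44 mm tall on its crown (74 mm tall in all). The point is half-way up the handle, on the bell's axis, 52 mm above the bell's underside and 22 mm above its crown; z up along the handle. Round, so its yaw means nothing. About 80 g
- bell_4_grip (a point): the smallest hand bell: thin steel dome (closed underneath) 37 mm across at the mouth and 24 mm high, standing mouth down, with a plain upright wooden handle 16 mm in diameter and 44 mm tall on its crown (68 mm tall in all). The point is half-way up the handle, on the bell's axis, 46 mm above the bell's underside and 22 mm above its crown; z up along the handle. Round, so its yaw means nothing. About 55 g
- disc_a: cork disc, 72 mm in diameter and 2 mm thick, fixed on the wooden rail; the robot's leftmost of the four in the row, at one end of it. Origin at the centre of its underside (its top is 2 mm higher, 14 mm above the table); y runs along the row to the robot's left, x across it. Discs are 80 mm apart centre to centre; the rail is a fixed board 430 x 100 x 12 mm lying crosswise before the robot, turned by up to 12 degrees
- disc_b: cork disc, 72 mm in diameter and 2 mm thick, fixed on the wooden rail; second from the robot's left of the four in the row, inside it. Origin at the centre of its underside (its top is 2 mm higher, 14 mm above the table); y runs along the row to the robot's left, x across it. Discs are 80 mm apart centre to centre; the rail is a fixed board 430 x 100 x 12 mm lying crosswise before the robot, turned by up to 12 degrees
- disc_c: cork disc, 72 mm in diameter and 2 mm thick, fixed on the wooden rail; third from the robot's left of the four in the row, inside it. Origin at the centre of its underside (its top is 2 mm higher, 14 mm above the table); y runs along the row to the robot's left, x across it. Discs are 80 mm apart centre to centre; the rail is a fixed board 430 x 100 x 12 mm lying crosswise before the robot, turned by up to 12 degrees
- disc_d: cork disc, 72 mm in diameter and 2 mm thick, fixed on the wooden rail; the robot's rightmost of the four in the row, at one end of it. Origin at the centre of its underside (its top is 2 mm higher, 14 mm above the table); y runs along the row to the robot's left, x across it. Discs are 80 mm apart centre to centre; the rail is a fixed board 430 x 100 x 12 mm lying crosswise before the robot, turned by up to 12 degrees
- post: fixed brass post with a ball on top, 60 mm tall, foot 28 mm across, standing on the rail 70 mm beyond the centre of one end disc (either end); the other end has a flat black rubber stud, 8 mm high. Origin at the centre of its underside, z up
Not all that is in view belongs to the job. What is shaped like the part that bears bell_2_grip but orange or purple is not meant.

How it is judged:
By the outcome, as a careful person would: the job done as asked, in the order asked, and still so for the second after the job is handed in, with the robot touching nothing.
It also fails if it takes over 99 s, if anything falls off the work surface, if the arm or the gripper's body presses on something with over 40 N, if the wrist force passes 120 N, or if a joint passes its speed limit or range.

## Working session

There is one attempt and no reset: what is moved stays moved. The work goes in short steps, Python scripts to look and compute and a tool call to move; the robot and the scene stay as the last step left them, time stands still between calls to the robot, and variables do not carry over. Pictures are saved under pics/ and viewed, about 12 in all and at most 16, crops included, and the job is handed in when it is done.

Besides the shell and the picture viewer there is one more tool, called after ">>>" in YAML: its name, and indented under it one key for each argument. play_rows: Moves the arm, as the interface text tells. Its arguments: {"type":"object","properties":{"travel":{"type":"array","items":{"type":"array","items":{"type":"number"}}},"rotation":{"type":"array","items":{"type":"array","items":{"type":"number"}}},"grip":{"type":"array","items":{"type":"number"}}},"required":["travel","rotation","grip"]}

```bash
mkdir -p pics
cat > h.py <<'E'
import numpy as np, cv2
from bench import arm, optics, workorder
def snap(n,f):
    d=optics.get_image(n); cv2.imwrite('pics/'+f+'.png',d['image']); np.savez('pics/'+f+'.npz',**{k:v for k,v in d.items()}); return d
def cloud(d):
    K=d['camera_matrix'];Z=d['depth'].astype(float);v,u=np.mgrid[:Z.shape[0],:Z.shape[1]]
    P=np.stack([(u-K[0,2])/K[0,0]*Z,(v-K[1,2])/K[1,1]*Z,Z],-1)
    W=(P-np.array(d['t']))@np.array(d['R']); W[Z==0]=np.nan
    return W
E
python3 - <<'E'
from h import *
print(arm.read_state(), arm.grip_depth)
a=snap('top','top0');b=snap('scene','scene0')
cv2.imwrite('pics/top0x.png',cv2.resize(a['image'],(800,600)))
for d in(a,b):print(d['R'],d['t'],d['camera_matrix'])
E
```

```text
{'clock': 0.0, 'joints': array([-1.04136053e+00,  3.85559141e-01,  6.56203480e-03, -5.14558065e-04,
       -1.19397382e+00, -2.58637639e-01]), 'joint_vel': array([ 1.02502107e-03,  2.20624144e-04,  6.83755869e-05, -6.75199696e-04,
        6.52270036e-04,  1.77688079e-03]), 'joint_efforts': array([-3.51208973e-04, -3.92288733e+01,  1.88398308e+01,  4.18632612e+00,
       -4.58140639e-03, -5.44641921e-06]), 'position': array([ 167.06491404, -601.62773968,  230.19274462]), 'ee_rot': array([-1.34891600e-01,  9.90859736e-01,  1.09577947e-03, -1.96634282e-04]), 'contact_force': array([ 0.70343823, -0.06210537, -0.28888719]), 'wrist_torque': array([0.02985943, 0.00341432, 0.00471577]), 'gripper_width': 85.613860462747} 18.700000000000003
[[ 0.02701064 -0.99953722  0.01399201]
 [-0.99775709 -0.02781485 -0.06088614]
 [ 0.06124714 -0.01231605 -0.99804664]] [ -74.94963065  505.9454573  1340.75096193] [[486.21533716   0.         258.59758019]
 [  0.         486.21533716 192.67233565]
 [  0.           0.           1.        ]]
[[ 0.43496798  0.90035278 -0.01295075]
 [ 0.63667058 -0.31768796 -0.70265563]
 [-0.63675225  0.29738734 -0.71141222]] [-198.42529015 -296.24966085 1415.02860696] [[454.52633924   0.         259.80740189]
 [  0.         454.52633924 190.76624583]
 [  0.           0.           1.        ]]
```

View pics/top0x.png

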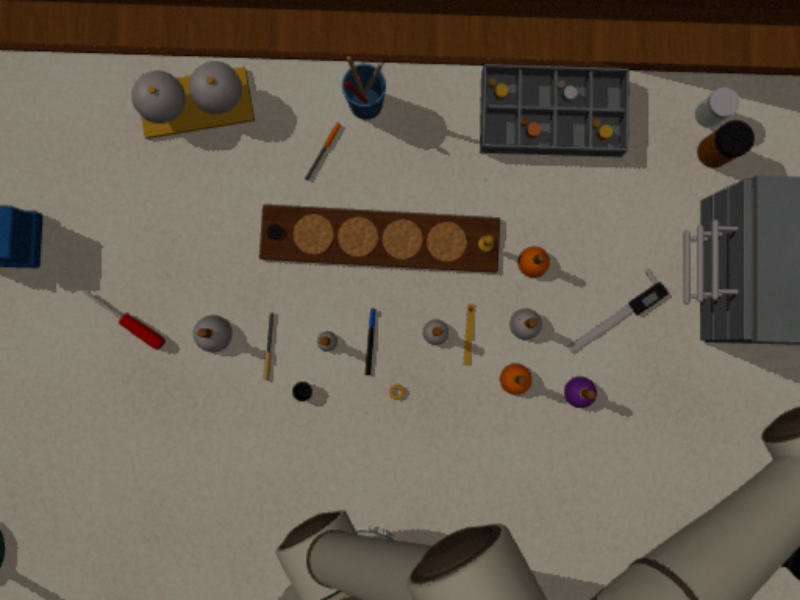

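View pics/scene0.png

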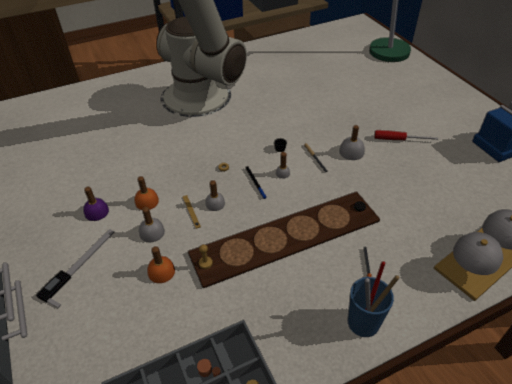

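The top view shows the grey bells (800 px scale) at (213,333) for bell 1, (526,323) for bell 2, (436,332) for bell 3 and (327,341) for bell 4. The post is at the right end (486,243), so the largest bell goes on disc_d. The discs are at (313,234), (358,237), (402,239) and (447,241). The scene view agrees.

```bash
cat > m.py <<'E'
from h import *
from scipy.optimize import least_squares
T=dict(np.load('pics/top0.npz'));S=dict(np.load('pics/scene0.npz'))
def ray(d,u,v,z):
    K=d['camera_matrix'];R=d['R'];c=-R.T@d['t'];r=R.T@np.array([(u-K[0,2])/K[0,0],(v-K[1,2])/K[1,1],1]);return c+r*(z-c[2])/r[2]
g={1:(213,333,42),2:(526,323,36),3:(436,332,30),4:(327,341,24)}
for k,(u,v,h) in g.items():
    p=ray(T,u/1.5625,v/1.5625,h)
    for n,d in(('top',T),('scene',S)):
        W=cloud(d).reshape(-1,3);W=W[np.hypot(*(W[:,:2]-p[:2]).T)<60]
        H=W[(W[:,2]>h+4)&(W[:,2]<h+50)]
        D=W[(W[:,2]>4)&(W[:,2]<h-3)]
        f=least_squares(lambda q:np.hypot(H[:,0]-q[0],H[:,1]-q[1])-8,H[:,:2].mean(0),loss='soft_l1').x
        print(k,n,p.round(0),len(H),'fit',f.round(1),'mean',H[:,:2].mean(0).round(1),'zmax',W[:,2].max().round(1),'dome ext',(D.max(0)-D.min(0)).round(0)[:2],((D.max(0)+D.min(0))/2).round(0)[:2])
W=cloud(T)
for n,d in(('top',T),):
    im=d['image'];hsv=cv2.cvtColor(im,cv2.COLOR_BGR2HSV)
    for (u,v) in((313,234),(358,237),(402,239),(447,241),(486,243)):
        u/=1.5625;v/=1.5625
        print(ray(d,u,v,14).round(1),W[int(v),int(u)].round(1))
big=cv2.resize(T['image'][125:180,160:325],None,fx=4.8,fy=4.8,interpolation=cv2.INTER_CUBIC);cv2.imwrite('pics/rail.png',big)
E
python3 m.py
```

```text
1 top [441. 270.  42.] 50 fit [441.8 281. ] mean [442.  277.9] zmax 92.7 dome ext [112. 115.] [442. 270.]
1 scene [441. 270.  42.] 94 fit [438.9 279.6] mean [443.3 276.4] zmax 88.0 dome ext [84. 66.] [435. 275.]
2 top [ 474. -276.   36.] 45 fit [ 474.8 -280.1] mean [ 473.5 -277.1] zmax 85.8 dome ext [113. 111.] [ 474. -279.]
2 scene [ 474. -276.   36.] 123 fit [ 472.3 -280.9] mean [ 477.5 -281.2] zmax 81.9 dome ext [46. 75.] [ 480. -291.]
3 top [ 454. -119.   30.] 32 fit [ 456.5 -117.2] mean [ 455.4 -117.3] zmax 79.3 dome ext [115. 111.] [ 454. -121.]
3 scene [ 454. -119.   30.] 107 fit [ 453.4 -119.1] mean [ 458.3 -120.5] zmax 77.3 dome ext [97. 94.] [ 445. -130.]
4 top [433.  73.  24.] 36 fit [434.2  76.7] mean [434.4  74.7] zmax 73.1 dome ext [112. 118.] [434.  73.]
4 scene [433.  73.  24.] 90 fit [431.7  75.7] mean [436.4  72.5] zmax 69.7 dome ext [103.  58.] [428.  63.]
[623.9 105.6  14. ] [626.2 106.7  13.2]
[620.8  24.8  14. ] [623.4  25.4   9.4]
[619.5 -54.3  14. ] [623.  -53.5   8.8]
[ 618.2 -135.3   14. ] [ 619.1 -135.2   12.9]
[ 616.7 -205.6   14. ] [ 610.3 -199.    68.6]
```

View pics/rail.png

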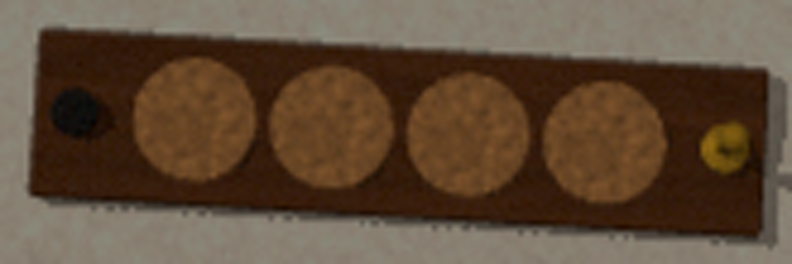

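```bash
cat >> h.py <<'E'
from scipy.spatial.transform import Rotation as Ro
def wcloud(d,s):
    K=d['camera_matrix'];Z=d['depth'].astype(float);v,u=np.mgrid[:Z.shape[0],:Z.shape[1]]
    P=np.stack([(u-K[0,2])/K[0,0]*Z,(v-K[1,2])/K[1,1]*Z,Z],-1);E=np.array(d['hand_eye'])
    W=(P@E[:3,:3].T+E[:3,3])@Ro.from_quat(s['ee_rot']).as_matrix().T+s['position'];W[Z==0]=np.nan
    return W
def wray(d,s,u,v,z):
    K=d['camera_matrix'];E=np.array(d['hand_eye']);Q=Ro.from_quat(s['ee_rot']).as_matrix()
    c=Q@E[:3,3]+s['position'];r=Q@E[:3,:3]@np.array([(u-K[0,2])/K[0,0],(v-K[1,2])/K[1,1],1]);return c+r*(z-c[2])/r[2]
def wpix(d,s,X):
    E=np.array(d['hand_eye']);Q=Ro.from_quat(s['ee_rot']).as_matrix()
    p=E[:3,:3].T@(Q.T@(np.array(X)-s['position'])-E[:3,3]);p=d['camera_matrix']@p;return p[:2]/p[2]
def go(x,y,z,yaw=np.pi,n=12):
    """rows to tool-down pose with tool y at angle yaw"""
    s=arm.read_state();Q=Ro.from_quat(s['ee_rot']);p=s['position']
    ty=[np.cos(yaw),np.sin(yaw),0];tz=[0,0,-1];G=Ro.from_matrix(np.array([np.cross(ty,tz),ty,tz]).T)
    r=(Q.inv()*G).as_rotvec()/n;d=(np.array([x,y,z])-p)/n
    print('at',p.round(1),'per row rot',r.round(4));q=Q
    for i in range(n):
        print((q.inv().apply(d)/1000).round(4).tolist());q=q*Ro.from_rotvec(r)
        if np.abs(r).max()<.005:print('x',n);break
E
python3 - <<'E'
from h import *
d=optics.get_image('wrist');print(d['hand_eye'],d['camera_matrix'])
for u,v,z in((195,119,14),(331.5,127,14),(468,134,14),(604.5,142,14)):
    T=dict(np.load('pics/top0.npz'));K=T['camera_matrix'];R=T['R'];c=-R.T@T['t'];r=R.T@np.array([((u+.5)/4.8-.5+160-K[0,2])/K[0,0],((v+.5)/4.8-.5+125-K[1,2])/K[1,1],1]);print((c+r*(z-c[2])/r[2]).round(1))
go(474,-280,230)
E
```

```text
[[ 7.08352002e-04 -9.52138412e-01 -3.05666391e-01  7.86539082e+01]
 [ 9.99999547e-01  8.68686149e-04 -3.88520860e-04 -1.91653312e-01]
 [ 6.35453795e-04 -3.05665978e-01  9.52138596e-01 -1.42770027e+02]
 [ 0.00000000e+00  0.00000000e+00  0.00000000e+00  1.00000000e+00]] [[337.75594164   0.         258.48006471]
 [  0.         337.75594164 186.05198092]
 [  0.           0.           1.        ]]
[624.9 105.9  14. ]
[622.5  26.1  14. ]
[620.7 -53.8  14. ]
[ 618.3 -133.8   14. ]
at [ 167.1 -601.8  230.5] per row rot [ 1.000e-04  1.000e-04 -1.083e-01]
[-0.0318, 0.019, 0.0001]
[-0.0337, 0.0155, 0.0001]
[-0.0352, 0.0117, 0.0001]
[-0.0362, 0.0078, 0.0001]
[-0.0369, 0.0039, 0.0]
[-0.0371, -0.0001, 0.0]
[-0.0368, -0.0041, 0.0]
[-0.0362, -0.0081, 0.0]
[-0.0351, -0.012, 0.0]
[-0.0336, -0.0157, 0.0]
[-0.0317, -0.0192, 0.0]
[-0.0294, -0.0225, 0.0]
```

>>> play_rows:
  travel:
    - [-0.0318,0.019,0]
    - [-0.0337,0.0155,0]
    - [-0.0352,0.0117,0]
    - [-0.0362,0.0078,0]
    - [-0.0369,0.0039,0]
    - [-0.0371,0,0]
    - [-0.0368,-0.0041,0]
    - [-0.0362,-0.0081,0]
    - [-0.0351,-0.012,0]
    - [-0.0336,-0.0157,0]
    - [-0.0317,-0.0192,0]
    - [-0.0294,-0.0225,0]
  rotation:
    - [0,0,-0.1083]
    - [0,0,-0.1083]
    - [0,0,-0.1083]
    - [0,0,-0.1083]
    - [0,0,-0.1083]
    - [0,0,-0.1083]
    - [0,0,-0.1083]
    - [0,0,-0.1083]
    - [0,0,-0.1083]
    - [0,0,-0.1083]
    - [0,0,-0.1083]
    - [0,0,-0.1083]
  grip: [0.7,0.7,0.7,0.7,0.7,0.7,0.7,0.7,0.7,0.7,0.7,0.7]

```text
clock: 1.15
position: [475.0, -278.6, 231.2]
ee_rot: [0.709, -0.705, -0.0, 0.0]
contact_force: [0.7, -0.7, -0.3]
gripper_width: 60.1
```

Run:
```python
from h import *
s=arm.read_state();d=snap('wrist','w1');print(s['clock'],s['position'],s['ee_rot'],s['joints'])
print(wpix(d,s,[474,-280,80]),wpix(d,s,[474,-280,0]))
go(474,-280,230,n=2)
```

```text
1.15 [ 475.02116892 -278.58727664  231.21290958] [ 7.08892855e-01 -7.05316169e-01 -1.46221190e-04  1.82695372e-05] [-2.36064213e-01  2.58809776e-01 -1.76198195e-01 -1.33241317e-04
 -1.13605716e+00  2.41178552e-01]
[259.24778965 167.98816112] [259.071233   149.87593679]
at [ 479.2 -275.4  231. ] per row rot [-0.0012  0.0001  0.0069]
[0.0022, 0.0027, 0.0005]
[0.0023, 0.0026, 0.0005]
```

View pics/w1.png

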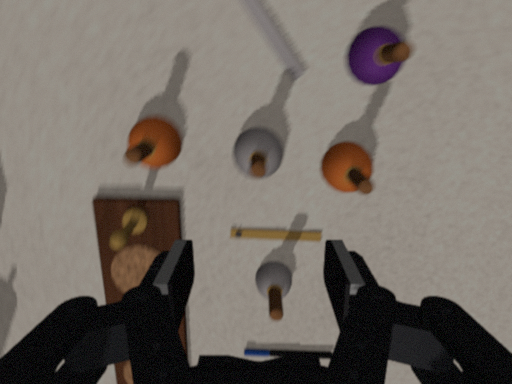

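Bell 2's handle top shows at about (258,165), against a predicted (259,168), so the position is good to 2–3 mm. I'll move lower and check once more.

>>> play_rows:
  travel:
    - [0.0022,0.0025,0.036]
    - [0.0023,0.0026,0.036]
    - [0,0,0.036]
    - [0,0,0]
    - [0,0,0]
  rotation:
    - [0,0,0.0035]
    - [0,0,0]
    - [0,0,0]
    - [0,0,0]
    - [0,0,0]
  grip: [0.7,0.7,0.7,0.7,0.7]

```text
clock: 1.62
position: [468.1, -284.7, 122.1]
ee_rot: [-0.706, 0.708, 0.002, -0.001]
contact_force: [1.4, 0.2, 1.7]
gripper_width: 59.7
```

Run:
```python
from h import *
s=arm.read_state();d=snap('wrist','w2');print(s['clock'],s['position'],s['ee_rot'])
print(wpix(d,s,[474,-280,80]),wpix(d,s,[474,-280,36]))
W=wcloud(d,s).reshape(-1,3);W=W[np.hypot(*(W[:,:2]-[474,-280]).T)<30];H=W[(W[:,2]>42)&(W[:,2]<78)]
print(len(H),H.mean(0),H.min(0),H.max(0))
go(474,-280,42,n=3)
```

```text
1.6167 [ 468.05766035 -284.67981937  122.14037131] [-0.70580374  0.70840358  0.00187409 -0.00139428]
[247.72579424 224.41628376] [249.28971661 199.13397524]
469 [ 473.15424803 -285.77711387   61.99348439] [ 465.63582338 -288.00307363   42.25551273] [ 481.39033255 -279.34821954   77.91584949]
at [ 469.8 -285.3  124.3] per row rot [-0.0001 -0.0004 -0.0011]
[-0.0018, -0.0014, 0.0274]
x 3
```

View pics/w2.png

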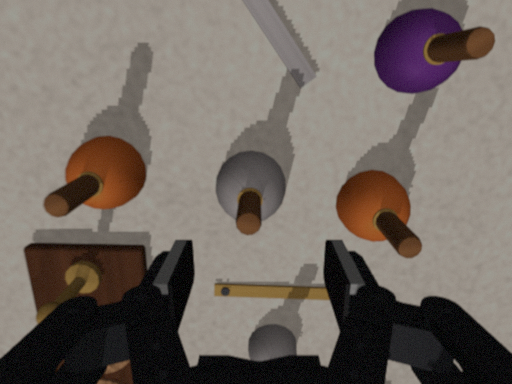

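Handle top at (249,223), predicted (248,224). The depth data puts the axis at (473.5, -280), which agrees. Going down to grasp.

>>> play_rows:
  travel:
    - [-0.0022,-0.002,0.002]
    - [-0.0022,-0.002,0.025]
    - [0,0,0.027]
    - [0,0,0.0265]
    - [0,0,0]
    - [0,0,0]
    - [0,0,0]
    - [0,0,0]
    - [0,0,0]
    - [0,0,0]
    - [0,0,0]
  rotation:
    - [0,0,0]
    - [0,0,0]
    - [0,0,0]
    - [0,0,0]
    - [0,0,0]
    - [0,0,0]
    - [0,0,0]
    - [0,0,0]
    - [0,0,0]
    - [0,0,0]
    - [0,0,0]
  grip: [0.7,0.7,0.7,0.7,0.7,0.5,0.3,0.0,0.0,0.0,0.0]

```text
clock: 2.58
position: [474.6, -280.9, 45.0]
ee_rot: [-0.706, 0.708, -0.002, 0.001]
contact_force: [-0.6, 0.7, 7.7]
gripper_width: 14.9
```

Run:
```python
from h import *
s=arm.read_state();print({k:np.round(s[k],3) for k in('clock','position','ee_rot','gripper_width','contact_force')})
go(619,-53.8,122,n=9)
```

```text
{'clock': np.float64(2.583), 'position': array([ 474.634, -280.852,   45.023]), 'ee_rot': array([-0.706,  0.708, -0.002,  0.001]), 'gripper_width': np.float64(14.878), 'contact_force': array([-0.582,  0.655,  7.727])}
at [ 474.6 -280.9   45. ] per row rot [-0.0004 -0.0002 -0.0004]
[-0.0253, -0.016, -0.0085]
x 9
```

>>> play_rows:
  travel:
    - [0,0,-0.01]
    - [0,0,-0.025]
    - [0,0,-0.033]
    - [0,0,-0.032]
    - [-0.02,-0.013,0]
    - [-0.03,-0.0195,0]
    - [-0.034,-0.022,0]
    - [-0.034,-0.022,0]
    - [-0.034,-0.022,0]
    - [-0.034,-0.022,0]
    - [-0.0254,-0.0165,0]
    - [-0.015,-0.01,0]
  rotation:
    - [0,0,0]
    - [0,0,0]
    - [0,0,0]
    - [0,0,0]
    - [0,0,0]
    - [0,0,0]
    - [0,0,0]
    - [0,0,0]
    - [0,0,0]
    - [0,0,0]
    - [0,0,0]
    - [0,0,0]
  grip: [0,0,0,0,0,0,0,0,0,0,0,0]

```text
clock: 3.58
position: [622.4, -51.5, 143.2]
ee_rot: [-0.707, 0.708, -0.0, 0.0]
contact_force: [0.6, -0.6, -0.7]
gripper_width: 14.6
```

>>> play_rows:
  travel:
    - [0,0,0]
    - [0,0,0.03]
    - [0,0,0.03]
    - [0,0,0]
    - [0,0,0]
  rotation:
    - [0,0,0]
    - [0,0,0]
    - [0,0,0]
    - [0,0,0]
    - [0,0,0]
  grip: [0,0,0,0,0]

```text
clock: 4.0
position: [619.3, -55.6, 81.7]
ee_rot: [-0.705, 0.709, 0.001, -0.002]
contact_force: [0.4, 0.1, -2.1]
gripper_width: 14.9
```

Run:
```python
from h import *
s=arm.read_state();d=snap('wrist','w3');print({k:np.round(s[k],3) for k in('clock','position','ee_rot','gripper_width','contact_force')})
for p in ((624.9,105.9,14),(622.5,26.1,14),(620.7,-53.8,14),(618.3,-133.8,14)): print(wpix(d,s,p))
```

```text
{'clock': np.float64(4.0), 'position': array([619.273, -55.602,  81.736]), 'ee_rot': array([-0.705,  0.709,  0.001, -0.002]), 'gripper_width': np.float64(14.862), 'contact_force': array([ 0.38 ,  0.147, -2.061])}
[251.57391539 389.1934283 ]
[253.71957489 305.97978039]
[255.42661128 204.67989804]
[258.55605778  78.66433606]
```

View pics/w3.png

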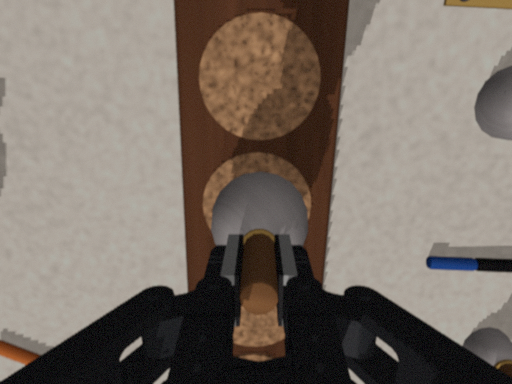

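Disc D shows at (260,76), predicted (259,79). Disc C's edges at 203–311 centre it at 257, so it is aligned. Lowering gently.

>>> play_rows:
  travel:
    - [0,0,0.01]
    - [0,0,0.007]
    - [0,0,0.004]
    - [0,0,0.002]
    - [0,0,0.001]
    - [0,0,0.001]
    - [0,0,0]
    - [0,0,0]
  rotation:
    - [0,0,0]
    - [0,0,0]
    - [0,0,0]
    - [0,0,0]
    - [0,0,0]
    - [0,0,0]
    - [0,0,0]
    - [0,0,0]
  grip: [0,0,0,0,0,0,0,0]

```text
clock: 4.72
position: [620.7, -54.7, 59.2]
ee_rot: [-0.706, 0.708, -0.0, -0.0]
contact_force: [-3.1, 0.3, 6.0]
gripper_width: 14.7
```

>>> play_rows:
  travel:
    - [0,0,0.001]
    - [0,0,0]
    - [0,0,0]
  rotation:
    - [0,0,0]
    - [0,0,0]
    - [0,0,0]
  grip: [0,0,0]

```text
clock: 4.97
position: [620.7, -54.7, 59.1]
ee_rot: [-0.706, 0.708, -0.0, -0.0]
contact_force: [-5.3, 0.2, 9.4]
gripper_width: 14.4
```

Run:
```python
from h import *
s=arm.read_state();d=snap('scene','s2');print({k:np.round(s[k],3) for k in('clock','position','ee_rot','gripper_width','contact_force')})
cv2.imwrite('pics/s2c.png',cv2.resize(d['image'][170:290,170:330],None,fx=4,fy=4,interpolation=cv2.INTER_CUBIC))
```

```text
{'clock': np.float64(4.967), 'position': array([620.74 , -54.674,  59.131]), 'ee_rot': array([-0.706,  0.708, -0.   , -0.   ]), 'gripper_width': np.float64(14.415), 'contact_force': array([-5.345,  0.205,  9.392])}
```

View pics/s2c.png

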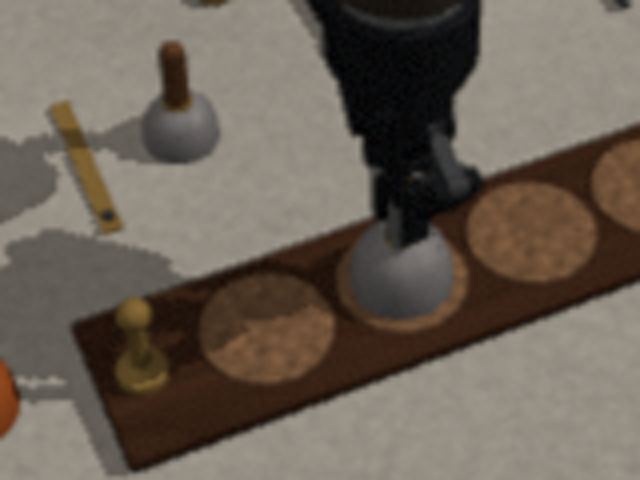

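>>> play_rows:
  travel:
    - [0,0,-0.001]
    - [0,0,0]
    - [0,0,0]
    - [0,0,0]
    - [0,0,0]
    - [0,0,0]
    - [0,0,-0.01]
    - [0,0,-0.02]
    - [0,0,-0.035]
    - [0,0,-0.035]
  rotation:
    - [0,0,0]
    - [0,0,0]
    - [0,0,0]
    - [0,0,0]
    - [0,0,0]
    - [0,0,0]
    - [0,0,0]
    - [0,0,0]
    - [0,0,0]
    - [0,0,0]
  grip: [0,0,0.15,0.3,0.5,0.7,0.7,0.7,0.7,0.7]

```text
clock: 5.85
position: [620.3, -54.7, 158.3]
ee_rot: [-0.706, 0.708, 0.001, -0.001]
contact_force: [0.4, 0.8, 0.9]
gripper_width: 59.8
```

>>> play_rows:
  travel:
    - [0.006,0.016,0]
    - [0.012,0.03,0]
    - [0.014,0.036,0]
    - [0.014,0.036,0]
    - [0.012,0.031,0]
    - [0.006,0.016,0.01]
    - [0,0,0.02]
    - [0,0,0.01]
    - [0,0,0]
    - [0,0,0]
    - [0,0,0]
  rotation:
    - [0,0,0]
    - [0,0,0]
    - [0,0,0]
    - [0,0,0]
    - [0,0,0]
    - [0,0,0]
    - [0,0,0]
    - [0,0,0]
    - [0,0,0]
    - [0,0,0]
    - [0,0,0]
  grip: [0.7,0.7,0.7,0.7,0.7,0.7,0.7,0.7,0.7,0.7,0.7]

```text
clock: 6.77
position: [456.7, -117.9, 118.8]
ee_rot: [-0.706, 0.708, -0.001, 0.001]
contact_force: [0.4, -0.4, -0.0]
gripper_width: 60.1
```

```bash
cat >> h.py <<'E'
def hnd(x,y,h,f):
    s=arm.read_state();d=snap('wrist',f);print({k:np.round(s[k],3) for k in('clock','position','ee_rot','contact_force')})
    print('pred top',wpix(d,s,[x,y,h+44]),'crown',wpix(d,s,[x,y,h]))
    W=wcloud(d,s).reshape(-1,3);W=W[np.hypot(*(W[:,:2]-[x,y]).T)<28];H=W[(W[:,2]>h+6)&(W[:,2]<h+42)]
    lo,hi=np.percentile(H,[1,99],axis=0);print(len(H),'x mid',(lo[0]+hi[0])/2,'width',hi[0]-lo[0],'y axis',lo[1]+8, 'zmax',W[:,2].max())
E
python3 - <<'E'
from h import *
hnd(455,-118,30,'w4')
E
```

```text
{'clock': np.float64(6.767), 'position': array([ 456.746, -117.852,  118.75 ]), 'ee_rot': array([-0.706,  0.708, -0.001,  0.001]), 'contact_force': array([ 0.408, -0.388, -0.027])}
pred top [261.04045612 215.23156558] crown [260.70682851 191.67879187]
437 x mid 454.7221935998766 width 15.202608709884885 y axis -118.02872557078372 zmax 207.3822793326531
```

View pics/w4.png

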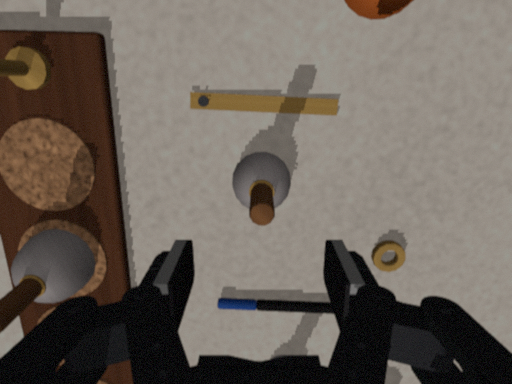

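Bell 2 stands on disc C. Bell 3's axis is at (454.7, -118), with its handle top at (262,212), as predicted.

>>> play_rows:
  travel:
    - [0,0.0015,0.015]
    - [0,0,0.03]
    - [0,0,0.025]
    - [0,0,0.01]
    - [0,0,0]
    - [0,0,0]
    - [0,0,0]
    - [0,0,0]
    - [0,0,0]
    - [0,0,0]
    - [0,0,0]
  rotation:
    - [0,0,0]
    - [0,0,0]
    - [0,0,0]
    - [0,0,0]
    - [0,0,0]
    - [0,0,0]
    - [0,0,0]
    - [0,0,0]
    - [0,0,0]
    - [0,0,0]
    - [0,0,0]
  grip: [0.7,0.7,0.7,0.7,0.6,0.4,0.3,0.0,0.0,0.0,0.0]

```text
clock: 7.73
position: [455.6, -117.8, 39.2]
ee_rot: [-0.706, 0.708, -0.001, 0.001]
contact_force: [-0.5, 0.6, 7.0]
gripper_width: 14.6
```

>>> play_rows:
  travel:
    - [0,0,-0.01]
    - [0,0,-0.025]
    - [0,0,-0.033]
    - [0,0,-0.032]
    - [-0.0115,-0.0135,0]
    - [-0.0187,-0.0219,0]
    - [-0.023,-0.0269,0]
    - [-0.0245,-0.0286,0]
    - [-0.023,-0.0269,0]
    - [-0.0201,-0.0236,0]
    - [-0.0144,-0.0168,0]
    - [-0.0087,-0.0101,0]
  rotation:
    - [0,0,0]
    - [0,0,0]
    - [0,0,0]
    - [0,0,0]
    - [0,0,0]
    - [0,0,0]
    - [0,0,0]
    - [0,0,0]
    - [0,0,0]
    - [0,0,0]
    - [0,0,0]
    - [0,0,0]
  grip: [0,0,0,0,0,0,0,0,0,0,0,0]

```text
clock: 8.73
position: [624.7, 27.4, 136.7]
ee_rot: [-0.706, 0.708, 0.0, -0.0]
contact_force: [-0.5, -1.2, -1.0]
gripper_width: 14.2
```

>>> play_rows:
  travel:
    - [0,0,0]
    - [0,0,0.015]
    - [0,0,0.025]
    - [0,0,0.025]
    - [0,0,0.01]
    - [0,0,0.005]
    - [0,0,0.003]
    - [0,0,0.001]
    - [0,0,0.001]
    - [0,0,0]
    - [0,0,0]
  rotation:
    - [0,0,0]
    - [0,0,0]
    - [0,0,0]
    - [0,0,0]
    - [0,0,0]
    - [0,0,0]
    - [0,0,0]
    - [0,0,0]
    - [0,0,0]
    - [0,0,0]
    - [0,0,0]
  grip: [0,0,0,0,0,0,0,0,0,0,0]

```text
clock: 9.65
position: [623.7, 25.5, 53.9]
ee_rot: [-0.706, 0.708, -0.001, 0.001]
contact_force: [-0.9, -0.4, -1.0]
gripper_width: 14.6
```

>>> play_rows:
  travel:
    - [0,0,0.0005]
    - [0,0,0.0005]
    - [0,0,0]
    - [0,0,0]
  rotation:
    - [0,0,0]
    - [0,0,0]
    - [0,0,0]
    - [0,0,0]
  grip: [0,0,0,0]

```text
clock: 9.98
position: [623.6, 25.5, 53.2]
ee_rot: [-0.706, 0.708, -0.001, 0.001]
contact_force: [-1.2, -0.6, 5.6]
gripper_width: 14.4
```

>>> play_rows:
  travel:
    - [0,0,-0.0005]
    - [0,0,0]
    - [0,0,0]
    - [0,0,0]
    - [0,0,0]
    - [0,0,0]
    - [0,0,-0.01]
    - [0,0,-0.02]
    - [0,0,-0.035]
    - [0,0,-0.035]
  rotation:
    - [0,0,0]
    - [0,0,0]
    - [0,0,0]
    - [0,0,0]
    - [0,0,0]
    - [0,0,0]
    - [0,0,0]
    - [0,0,0]
    - [0,0,0]
    - [0,0,0]
  grip: [0,0,0.15,0.3,0.5,0.7,0.7,0.7,0.7,0.7]

```text
clock: 10.82
position: [622.3, 25.1, 152.7]
ee_rot: [-0.706, 0.708, 0.001, -0.001]
contact_force: [0.4, 0.4, -0.9]
gripper_width: 59.9
```

>>> play_rows:
  travel:
    - [-0.004,0.0151,0]
    - [-0.008,0.0303,0]
    - [-0.01,0.0379,0]
    - [-0.01,0.0379,0]
    - [-0.009,0.0341,0]
    - [-0.006,0.0227,0.01]
    - [-0.003,0.0114,0.02]
    - [0,0,0.01]
    - [0,0,0]
    - [0,0,0]
    - [0,0,0]
  rotation:
    - [0,0,0]
    - [0,0,0]
    - [0,0,0]
    - [0,0,0]
    - [0,0,0]
    - [0,0,0]
    - [0,0,0]
    - [0,0,0]
    - [0,0,0]
    - [0,0,0]
    - [0,0,0]
  grip: [0.7,0.7,0.7,0.7,0.7,0.7,0.7,0.7,0.7,0.7,0.7]

```text
clock: 11.73
position: [435.0, 76.4, 113.2]
ee_rot: [-0.706, 0.708, -0.0, 0.001]
contact_force: [0.8, 0.2, 0.2]
gripper_width: 59.7
```

Run:
```python
from h import *
hnd(433,76,24,'w5')
```

```text
{'clock': np.float64(11.733), 'position': array([435.028,  76.441, 113.242]), 'ee_rot': array([-0.706,  0.708, -0.   ,  0.001]), 'contact_force': array([0.771, 0.216, 0.203])}
pred top [261.50534034 214.40296111] crown [261.09404711 190.9791011 ]
438 x mid 433.06355769421543 width 15.31692152303873 y axis 76.48049813611779 zmax 202.4118986963688
```

View pics/w5.png

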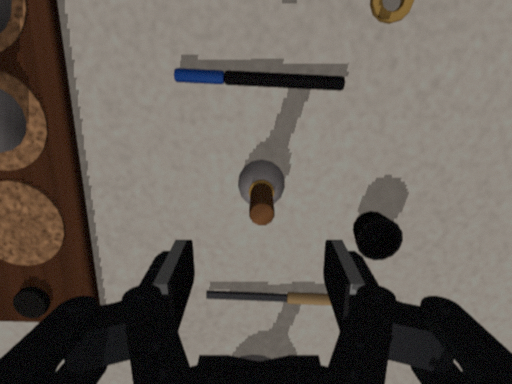

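Bell 4's handle top is at (262,212), as predicted, with its axis at (433.1, 76.4).

>>> play_rows:
  travel:
    - [0,0.0017,0.015]
    - [0,0,0.03]
    - [0,0,0.025]
    - [0,0,0.01]
    - [0,0,0]
    - [0,0,0]
    - [0,0,0]
    - [0,0,0]
    - [0,0,0]
    - [0,0,0]
    - [0,0,0]
  rotation:
    - [0,0,0]
    - [0,0,0]
    - [0,0,0]
    - [0,0,0]
    - [0,0,0]
    - [0,0,0]
    - [0,0,0]
    - [0,0,0]
    - [0,0,0]
    - [0,0,0]
    - [0,0,0]
  grip: [0.7,0.7,0.7,0.7,0.6,0.4,0.3,0.0,0.0,0.0,0.0]

```text
clock: 12.7
position: [433.4, 76.6, 33.6]
ee_rot: [-0.706, 0.708, -0.001, 0.002]
contact_force: [-0.3, -1.1, 6.5]
gripper_width: 14.1
```

>>> play_rows:
  travel:
    - [0,0,-0.01]
    - [0,0,-0.025]
    - [0,0,-0.033]
    - [0,0,-0.032]
    - [-0.0024,-0.0154,0]
    - [-0.0039,-0.0251,0]
    - [-0.0048,-0.0309,0]
    - [-0.0051,-0.0328,0]
    - [-0.0048,-0.0309,0]
    - [-0.0042,-0.027,0]
    - [-0.003,-0.0193,0]
    - [-0.0018,-0.0116,0]
  rotation:
    - [0,0,0]
    - [0,0,0]
    - [0,0,0]
    - [0,0,0]
    - [0,0,0]
    - [0,0,0]
    - [0,0,0]
    - [0,0,0]
    - [0,0,0]
    - [0,0,0]
    - [0,0,0]
    - [0,0,0]
  grip: [0,0,0,0,0,0,0,0,0,0,0,0]

```text
clock: 13.7
position: [627.1, 105.6, 131.7]
ee_rot: [-0.706, 0.709, 0.0, 0.0]
contact_force: [0.5, 0.2, -1.2]
gripper_width: 14.0
```

>>> play_rows:
  travel:
    - [0,0,0]
    - [0,0,0.015]
    - [0,0,0.025]
    - [0,0,0.025]
    - [0,0,0.01]
    - [0,0,0.005]
    - [0,0,0.003]
    - [0,0,0.001]
    - [0,0,0.001]
    - [0,0,0.0005]
    - [0,0,0]
    - [0,0,0]
  rotation:
    - [0,0,0]
    - [0,0,0]
    - [0,0,0]
    - [0,0,0]
    - [0,0,0]
    - [0,0,0]
    - [0,0,0]
    - [0,0,0]
    - [0,0,0]
    - [0,0,0]
    - [0,0,0]
    - [0,0,0]
  grip: [0,0,0,0,0,0,0,0,0,0,0,0]

```text
clock: 14.7
position: [625.8, 105.5, 47.7]
ee_rot: [-0.706, 0.708, -0.0, 0.001]
contact_force: [-0.1, -0.2, 2.1]
gripper_width: 13.9
```

>>> play_rows:
  travel:
    - [0,0,0.0003]
    - [0,0,0]
    - [0,0,0]
    - [0,0,0]
    - [0,0,0]
    - [0,0,0]
    - [0,0,-0.01]
    - [0,0,-0.02]
    - [0,0,-0.035]
    - [0,0,-0.035]
  rotation:
    - [0,0,0]
    - [0,0,0]
    - [0,0,0]
    - [0,0,0]
    - [0,0,0]
    - [0,0,0]
    - [0,0,0]
    - [0,0,0]
    - [0,0,0]
    - [0,0,0]
  grip: [0,0,0.15,0.3,0.5,0.7,0.7,0.7,0.7,0.7]

```text
clock: 15.53
position: [624.5, 105.0, 146.9]
ee_rot: [-0.706, 0.708, 0.001, -0.001]
contact_force: [1.3, 0.4, 0.4]
gripper_width: 59.3
```

>>> play_rows:
  travel:
    - [-0.0122,0.013,0]
    - [-0.0209,0.0222,0]
    - [-0.0261,0.0278,0]
    - [-0.0278,0.0296,0]
    - [-0.0278,0.0296,0]
    - [-0.0261,0.0278,0]
    - [-0.0209,0.0222,0.01]
    - [-0.0122,0.013,0.01]
    - [0,0,0]
    - [0,0,0]
    - [0,0,0]
  rotation:
    - [0,0,0]
    - [0,0,0]
    - [0,0,0]
    - [0,0,0]
    - [0,0,0]
    - [0,0,0]
    - [0,0,0]
    - [0,0,0]
    - [0,0,0]
    - [0,0,0]
    - [0,0,0]
  grip: [0.7,0.7,0.7,0.7,0.7,0.7,0.7,0.7,0.7,0.7,0.7]

```text
clock: 16.45
position: [441.5, 280.1, 127.2]
ee_rot: [-0.706, 0.708, -0.0, 0.001]
contact_force: [-0.0, -0.0, -0.0]
gripper_width: 60.0
```

Run:
```python
from h import *
hnd(440,280,42,'w6')
```

```text
{'clock': np.float64(16.45), 'position': array([441.491, 280.146, 127.206]), 'ee_rot': array([-0.706,  0.708, -0.   ,  0.001]), 'contact_force': array([-0.038, -0.041, -0.017])}
pred top [260.58181014 217.5150997 ] crown [260.27201551 193.19257065]
454 x mid 440.8150717507465 width 15.385515571509757 y axis 280.64357518574855 zmax 215.8850174016793
```

View pics/w6.png

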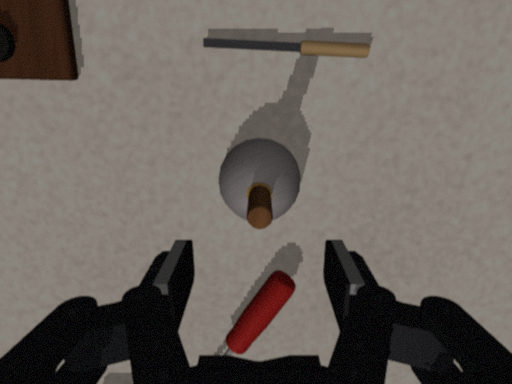

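Bell 1's handle top is at (260,216), as predicted, with its axis at (440.8, 280.6).

>>> play_rows:
  travel:
    - [-0.0005,0.0007,0.015]
    - [0,0,0.03]
    - [0,0,0.022]
    - [0,0,0.009]
    - [0,0,0]
    - [0,0,0]
    - [0,0,0]
    - [0,0,0]
    - [0,0,0]
    - [0,0,0]
    - [0,0,0]
  rotation:
    - [0,0,0]
    - [0,0,0]
    - [0,0,0]
    - [0,0,0]
    - [0,0,0]
    - [0,0,0]
    - [0,0,0]
    - [0,0,0]
    - [0,0,0]
    - [0,0,0]
    - [0,0,0]
  grip: [0.7,0.7,0.7,0.7,0.6,0.4,0.3,0.0,0.0,0.0,0.0]

```text
clock: 17.42
position: [441.2, 281.4, 52.2]
ee_rot: [-0.706, 0.708, -0.0, 0.002]
contact_force: [0.3, -1.1, 5.9]
gripper_width: 14.5
```

>>> play_rows:
  travel:
    - [0,0,-0.012]
    - [0,0,-0.03]
    - [0,0,-0.039]
    - [0,0,-0.039]
    - [0.0124,-0.0054,0]
    - [0.0207,-0.009,0]
    - [0.0311,-0.0135,0]
    - [0.0352,-0.0152,0]
    - [0.0352,-0.0152,0]
    - [0.0352,-0.0152,0]
    - [0.0352,-0.0152,0]
    - [0.0352,-0.0152,0]
  rotation:
    - [0,0,0]
    - [0,0,0]
    - [0,0,0]
    - [0,0,0]
    - [0,0,0]
    - [0,0,0]
    - [0,0,0]
    - [0,0,0]
    - [0,0,0]
    - [0,0,0]
    - [0,0,0]
    - [0,0,0]
  grip: [0,0,0,0,0,0,0,0,0,0,0,0]

```text
clock: 18.42
position: [542.8, 38.2, 170.1]
ee_rot: [-0.706, 0.708, 0.0, -0.0]
contact_force: [0.9, -0.3, -0.6]
gripper_width: 14.6
```

>>> play_rows:
  travel:
    - [0.0352,-0.0152,0]
    - [0.0352,-0.0152,0]
    - [0.0331,-0.0144,0]
    - [0.029,-0.0126,0]
    - [0.0207,-0.009,0]
    - [0.0124,-0.0054,0]
    - [0.0083,-0.0036,0]
    - [0,0,0]
    - [0,0,0]
    - [0,0,0.015]
    - [0,0,0]
    - [0,0,0]
  rotation:
    - [0,0,0]
    - [0,0,0]
    - [0,0,0]
    - [0,0,0]
    - [0,0,0]
    - [0,0,0]
    - [0,0,0]
    - [0,0,0]
    - [0,0,0]
    - [0,0,0]
    - [0,0,0]
    - [0,0,0]
  grip: [0,0,0,0,0,0,0,0,0,0,0,0]

```text
clock: 19.42
position: [616.8, -132.9, 155.0]
ee_rot: [-0.706, 0.708, 0.001, -0.001]
contact_force: [0.6, -1.2, -1.9]
gripper_width: 14.5
```

>>> play_rows:
  travel:
    - [0.0003,-0.0007,0.015]
    - [0,0,0.025]
    - [0,0,0.025]
    - [0,0,0.012]
    - [0,0,0.006]
    - [0,0,0.003]
    - [0,0,0.002]
    - [0,0,0.001]
    - [0,0,0.001]
    - [0,0,0.0005]
    - [0,0,0]
    - [0,0,0]
  rotation:
    - [0,0,0]
    - [0,0,0]
    - [0,0,0]
    - [0,0,0]
    - [0,0,0]
    - [0,0,0]
    - [0,0,0]
    - [0,0,0]
    - [0,0,0]
    - [0,0,0]
    - [0,0,0]
    - [0,0,0]
  grip: [0,0,0,0,0,0,0,0,0,0,0,0]

```text
clock: 20.42
position: [619.2, -134.7, 66.2]
ee_rot: [-0.706, 0.708, -0.001, 0.001]
contact_force: [-0.5, -0.5, 2.7]
gripper_width: 14.3
```

Contact is light at 2.7 N. Releasing, then backing away so the whole rail can be checked.

>>> play_rows:
  travel:
    - [0,0,0.0003]
    - [0,0,0]
    - [0,0,0]
    - [0,0,0]
    - [0,0,0]
    - [0,0,0]
    - [0,0,-0.01]
    - [0,0,-0.02]
    - [0,0,-0.035]
    - [0,0,-0.035]
    - [0,0,-0.035]
    - [0,0,-0.03]
  rotation:
    - [0,0,0]
    - [0,0,0]
    - [0,0,0]
    - [0,0,0]
    - [0,0,0]
    - [0,0,0]
    - [0,0,0]
    - [0,0,0]
    - [0,0,0]
    - [0,0,0]
    - [0,0,0]
    - [0,0,0]
  grip: [0,0,0.15,0.3,0.5,0.7,0.7,0.7,0.7,0.7,0.7,0.7]

```text
clock: 21.42
position: [618.7, -134.7, 233.2]
ee_rot: [-0.706, 0.708, -0.001, 0.001]
contact_force: [0.5, 0.9, 0.3]
gripper_width: 59.6
```

>>> play_rows:
  travel:
    - [0.01,0.02,0]
    - [0.015,0.035,0]
    - [0.015,0.035,0]
    - [0.015,0.035,0]
    - [0.015,0.035,0]
    - [0.015,0.035,0]
    - [0.01,0.02,0]
    - [0,0,0]
    - [0,0,0]
    - [0,0,0]
    - [0,0,0]
    - [0,0,0]
  rotation:
    - [0,0,0]
    - [0,0,0]
    - [0,0,0]
    - [0,0,0]
    - [0,0,0]
    - [0,0,0]
    - [0,0,0]
    - [0,0,0]
    - [0,0,0]
    - [0,0,0]
    - [0,0,0]
    - [0,0,0]
  grip: [0.7,0.7,0.7,0.7,0.7,0.7,0.7,0.7,0.7,0.7,0.7,0.7]

```text
clock: 22.42
position: [404.0, -228.4, 229.6]
ee_rot: [-0.706, 0.708, 0.0, -0.0]
contact_force: [0.8, -0.2, -0.6]
gripper_width: 59.7
```

Run:
```python
from h import *
a=snap('top','topE');b=snap('scene','sceneE')
A=cv2.resize(a['image'][120:185,155:330],(792,294),interpolation=cv2.INTER_CUBIC)
B=cv2.resize(b['image'][180:290,180:390],(554,290),interpolation=cv2.INTER_CUBIC)
cv2.imwrite('pics/end.png',np.vstack([A,cv2.copyMakeBorder(B,0,0,0,792-554,cv2.BORDER_CONSTANT)]))
D=[(624.9,105.9),(622.5,26.1),(620.7,-53.8),(618.3,-133.8)]
for (x,y),h in zip(D,(24,30,36,42)):
    for d in(a,b):
        W=cloud(d).reshape(-1,3);H=W[(np.hypot(*(W[:,:2]-[x,y]).T)<30)&(W[:,2]>h+18)&(W[:,2]<h+56)]
        print(h,len(H),(H[:,:2].mean(0)-[x,y]).round(1),H[:,2].max().round(1))
```

```text
24 21 [-1.7 -3.8] 79.6
24 87 [ 3.8 -5. ] 79.9
30 20 [-3.2 -1.9] 85.2
30 86 [ 4.5 -5.1] 85.9
36 30 [-3.8  1. ] 92.0
36 88 [ 4.5 -3.1] 91.8
42 19 [-2.2  1.5] 97.9
42 94 [ 5.2 -4.2] 97.9
```

View pics/end.png

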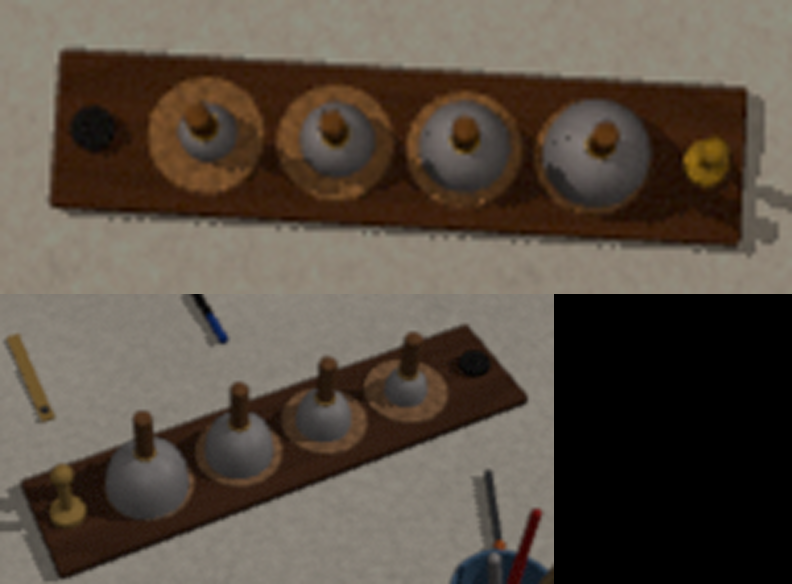

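All four bells stand upright and centred, from smallest at (208,130) next to the stud to largest at (600,155) next to the post. Handing in.

Run:
```python
from h import *
print(workorder.job_done())
```

```text
the job is handed in; nothing more can be done
None
```

All four bells are standing upright on the rail, in order of size, and the job was handed in about 22.5 s into the 99 s allowed. The largest is on disc_d next to the brass post, then the second on disc_c, the third on disc_b and the smallest on disc_a at the far end.

- **Setting down:** I lowered each bell slowly until it touched its disc. The contact force read between about 2 and 9 N, with the second bell the firmest at 9.4 N. I then opened the gripper and lifted straight up.
- **Centring and height:** In the final top and side pictures all four bells look centred on their discs, to within a few millimetres. Handle tops measured 79.6–97.9 mm, all within 4 mm below the expected 82–100 mm.
- **Disagreement between cameras:** Handle positions from the top and side cameras differed from each other by up to about 9 mm. I put this down to each camera seeing only one side of the handle, and did not re-measure.
- **Clearance:** The gripper was moved well clear of the bells before handing in. No force I read came near the 40 N or 120 N limits.

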